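# Square up the file box for the microscope camera

## Robot

A 6-joint arm with a two-finger parallel gripper is mounted at the origin on the work surface. World frame = base frame: x ahead of the robot, y to its left, z up, the work surface at z = 0. Lengths are in m, angles in rad, forces in N, time in s.
With the tool pointing down it reaches from about 0.375 to 0.9 m from the base axis. Payload 3.1 kg.
Tool frame: the origin (TCP) lies midway between the tips of the shut fingers; the grasp point (between the pads) lies 19 mm behind it; x points along the fingers, z is the direction in which the jaws open and shut, and the axes are right-handed (so a half turn about x gives the same grasp; the last joint's range is limited). The gripper opens to 87 mm and grips with 3 to 60 N. Pads are 19 mm wide; open, the fingers measure 117 mm over their backs; the gripper's body (75 mm by 190 mm) begins 51 mm behind the grasp point.
Start: joints at [1.143, 0.527, 1.433, -0, 1.181, -0.178], TCP at [0.154, 0.606, 0.223] pointing down, gripper open.
Joint ranges: [-3.08, 3.08], [-0.75, 2.2], [0.22, 2.44], [-1.43, 4.57], [0, 2.65], [-2.85, 2.85]. Speed limits (rad/s): [2.79, 2.79, 3.14, 3.14, 3.14, 3.14].

## Interface

Orientations are given as a unit quaternion [x, y, z, w].
In Python, from rig import robot, optics, workorder gives the robot as it stands.
- The arm moves only by the tool arm_command, never from a script. Its argument "plan" is a list of rows, each a list of 7 numbers: the shift along the tool's x, y, z in cm, then the turn, a rotation vector about the tool's x, y, z in rad, then the finger opening in cm, from 0 to 8.7. In form: [[x, y, z, ax, ay, az, gripper], ...]. A call has 1 to 12 rows; each row shifts and turns the pose as measured when the row begins, along the tool's axes as they then stand; what a row does not reach is not made up. A row lasts 1/8 s, in which the tool goes at most 62.5 mm and 10.7 degrees, less where a joint would pass 70% of its speed; a pose out of reach is approached as far as the arm can. A call with a gripper value outside its range is refused whole. The fingers move at their own pace and stop on an object; "grip_force" is the grip in N (left out, the last holds). Time passes only in rows, so rows that do not move let the fingers close. It gives the time, the measured TCP pose, the force and the opening at its end, in the units of the state.
- robot.get_obs(): the state, without advancing time (a new reading comes with each control period).
- optics.camera(name): name is "side" or "top"; returns (picture, depth): 384x512x3 uint8, blue, green, red; 384x512 float32, m along the optical axis (not along the pixel's ray), 0 where there is no reading.
- optics.camera_info(name): a dict with "mtx" (3x3 intrinsics, pixels), "k1" (the pictures are not rectified: a ray, as slopes to the right and down, at radius r is drawn at 1 + k1 r^2 times it, then the intrinsics apply), "position" and "rotation" of the camera in the world. Camera axes: x right, y down, z forward; pixel columns grow to the right and rows downward; lengths in m; the calibration is good to about 2 mm. A picture is of the moment at which its call begins. camera_info takes no time and is no camera call.
- workorder.hand_in(): hands the job in, once; it reports no verdict.
The state is a dict: "time": time; "q": joint angles; "joint_velocities": joint speeds; "joint_torque": joint torques, N m; "position": TCP position; "tool_rot": TCP orientation; "ft_force": force on the tool from outside, world axes, zero at the start; "moment": the same for the moment, N m; "grip_width": finger opening in m.
Only numpy, scipy, OpenCV 4.12 (cv2) and the standard library are available. Lean on these libraries where they do the work, as an engineer would, in place of code of your own. Each camera call takes 0.05 s, during which the arm holds its last target. There are 200 camera calls.

## Task

The green file box is to be photographed under the microscope: gently slide it along the mat into the inside corner of the aluminium locating square, so that one of its long sides lies flush against the long rail and its end is up against the short stop. Push it with the fingers only, keeping it flat on the mat without lifting or tipping it, and leave the teal dish, the amber jar and the white pot where they stand.

Things in the scene. Friction and masses are not known exactly. Their poses are not given: they have to be found in the camera images.
- filebox_center (a point): centre (17 mm above the underside) of the loose bright green file box with black seam and white squares on top: 92 mm (x) by 110 mm (y, its long sides) by 34 mm high, 0.18 to 0.35 kg, slides at under 5 N of push. It starts inside the square's open angle, off both bars, its y axis within 0.4 rad of the square's. Too wide for most grippers
- square: L-shaped aluminium square fixed to the table, bars 22 mm wide and high. Origin: inside corner, at surface height. Long rail: inner face is plane x = 0 of this frame, from the corner 300 mm along -y. Short stop: inner face is plane y = 0, from the corner 150 mm along -x. The box belongs at x < 0, y < 0; home, its centre is 46 mm off the rail face, 55 mm off the stop face. x points about away from the robot
- dish: small open teal dish, 60 mm across, 32 mm high, loose; origin at the centre of its underside; stands on the robot's side of the short stop's free end, clear of the way the box has to go. Not to be disturbed
- amber: amber glass jar with black cap, 48 mm across, 75 mm high, loose; origin at the centre of its underside; stands close outside the square, either behind the long rail or beyond the short stop. Not to be disturbed
- pot: white pot with blue cap, 54 mm across, 45 mm high, loose; origin at the centre of its underside; stands close outside the square, either behind the long rail or beyond the short stop. Not to be disturbed
There are look-alikes about, which are no part of the job. There is more than one size of the part that bears filebox_center; the job needs the smallest.

How it is judged:
At the end, for the whole second after the job is handed in: The box lies flat in the corner, its centre within 4 mm of touching both the rail face and the stop face, its long side within 0.05 rad of the rail; dish, jar and pot within 12 mm of where they stood (x of filebox_center in the frame of square between -0.05 and -0.042 m and y of filebox_center in the frame of square between -0.059 and -0.051 m and angle between the x axis of filebox_center and the x axis of square, either way round below 0.05 rad and height (world z) of filebox_center below 0.021 m and angle between filebox_center's own z axis and vertical below 0.05 rad and distance of each of dish, amber, pot from where it was at the start of the episode below 0.012 m).
It fails at once if the file box was lifted off the mat (more than 8 mm) or tipped (more than 0.15 rad) (height (world z) of filebox_center above 0.025 m or angle between filebox_center's own z axis and vertical above 0.15 rad).
It fails at once if the file box was struck or flung (faster than 0.4 m/s) instead of slid gently (linear speed of filebox above 0.4 m/s).
It fails at once if the file box was pushed with the arm or the gripper's body instead of the fingers (contact force between the arm and filebox above 3 N).
It fails at once if the dish, jar or pot was shifted by more than 12 mm, lifted or knocked over (distance of any of dish, amber, pot from where it was at the start of the episode above 0.012 m or angle between any of dish, amber, pot's own z axis and vertical above 0.3 rad).
It also fails if it takes over 51 s, if anything falls off the work surface, if the arm or the gripper's body presses on something with over 40 N, if the wrist force passes 120 N, or if a joint passes its speed limit or range.

## Working session

There is one attempt and no reset: what is moved stays moved. The work goes in short steps, Python scripts to look and compute and a tool call to move; the robot and the scene stay as the last step left them, time stands still between calls to the robot, and variables do not carry over. Pictures are saved under pics/ and viewed, about 8 in all and at most 12, crops included, and the job is handed in when it is done.

Besides the shell and the picture viewer there is one more tool, called after "Call:" as name(argument=value, ...) on one line, values as JSON. arm_command: Moves the arm, as the interface text tells. Its arguments: {"type":"object","properties":{"plan":{"type":"array"},"grip_force":{"type":"number"}},"required":["plan"]}

```bash
mkdir -p pics; cat > h.py <<'E'
import numpy as np, cv2
from rig import robot, optics, workorder
def shot(n,f=None):
    p,d=optics.camera(n)
    if f: cv2.imwrite('pics/'+f,p)
    return p,d
def info(n):
    i=optics.camera_info(n); return np.array(i["mtx"]),i["k1"],np.array(i["position"]),np.array(i["rotation"])
def pix2z(n,uv,z):
    """pixels -> world points on plane z"""
    K,k1,P,R=info(n)
    out=[]
    for u,v in np.atleast_2d(uv):
        s=np.array([(u-K[0,2])/K[0,0],(v-K[1,2])/K[1,1]]); x=s.copy()
        for _ in range(20): x=s/(1+k1*(x@x))
        r=R@np.array([x[0],x[1],1]); out.append(P+r*(z-P[2])/r[2])
    return np.array(out)
E
python3 - <<'E'
from h import *
p,d=shot('top','top0.png'); q,e=shot('side','side0.png')
np.savez('t0.npz',p=p,d=d,q=q,e=e)
for n in('top','side'): print(info(n))
print(robot.get_obs())
E
```

```text
(array([[485.0885777 ,   0.        , 256.84946037],
       [  0.        , 485.0885777 , 181.37846713],
       [  0.        ,   0.        ,   1.        ]]), -0.18733865781450829, array([0.52363428, 0.00316408, 0.88494671]), array([-0.70255283,  0.7066986 , -0.05379945,  0.0640487 ]))
(array([[490.20739654,   0.        , 258.18273326],
       [  0.        , 490.20739654, 187.9481492 ],
       [  0.        ,   0.        ,   1.        ]]), -0.03937154247806174, array([0.28682768, 0.60987198, 0.77830758]), array([-0.24459985,  0.89561574, -0.35564408,  0.10752043]))
{'time': 0.1, 'q': array([ 1.14350379e+00,  5.28356282e-01,  1.43374039e+00, -2.22906884e-05,
        1.18141998e+00, -1.78537430e-01]), 'joint_velocities': array([ 6.84249881e-04, -2.69621783e-03, -8.99130376e-05,  1.03931351e-03,
        3.53721119e-04, -1.26160115e-04]), 'joint_torque': array([ 1.00063352e-05, -4.40983522e+01, -1.77151823e+01,  6.35242439e-02,
        5.33103780e-02, -4.55769464e-05]), 'position': array([0.15360131, 0.60516379, 0.22169064]), 'tool_rot': array([-0.43443322,  0.5587632 ,  0.43378907,  0.5575648 ]), 'ft_force': array([-0.34042879, -0.53954652, -0.20669661]), 'moment': array([-0.08794906,  0.04019557, -0.0197874 ]), 'grip_width': 0.08687609779112497}
```

View pics/top0.png

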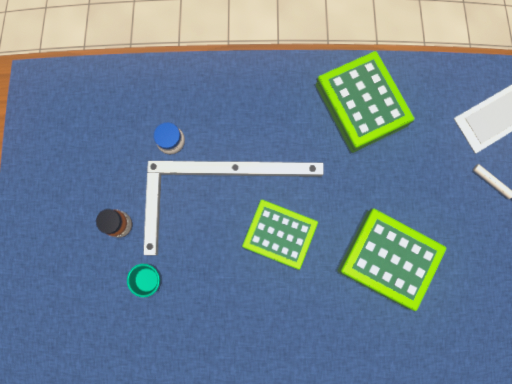

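View pics/side0.png

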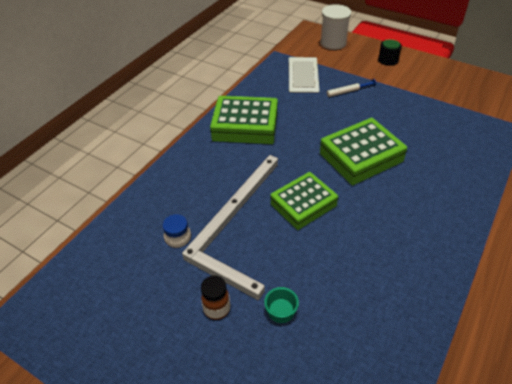

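Top view: three green boxes, at (280,235), (393,260) and (366,100). The one at (280,235) is the smallest and lies inside the square's angle. The rail runs from (150,167) to (323,169), the stop goes down to (150,254), the dish is at (144,280), the jar at (112,222) and the pot at (168,137). Next I'll confirm the box in an enlarged crop and measure.

```bash
sed -i 's/np.array(i\["rotation"\])$/Rotation.from_quat(i["rotation"]).as_matrix()/; 1a from scipy.spatial.transform import Rotation' h.py
cat >> h.py <<'E'
def cloud(n,d):
    K,k1,P,R=info(n)
    v,u=np.mgrid[0:384,0:512]
    s=np.stack([(u-K[0,2])/K[0,0],(v-K[1,2])/K[1,1]],-1); x=s.copy()
    for _ in range(20): x=s/(1+k1*(x**2).sum(-1,keepdims=True))
    return P+(np.concatenate([x,np.ones((384,512,1))],-1)*d[...,None])@R.T
E
python3 - <<'E'
from h import *
f=np.load('t0.npz'); p,d=f['p'],f['d']
c=p[120:310,90:350]; cv2.imwrite('pics/crop.png',cv2.resize(c,None,fx=3,fy=3,interpolation=cv2.INTER_CUBIC))
W=cloud('top',d)
for nm,uv in dict(box=(280,235),rail=(200,168),stop=(151,210),mat=(220,250),jarcap=(108,222),potcap=(168,135)).items(): print(nm,W[uv[1],uv[0]].round(4))
hsv=cv2.cvtColor(p,cv2.COLOR_BGR2HSV)
print('green hsv',hsv[263,260],hsv[205,262])
m=np.zeros((384,512),np.uint8); m[190:280,235:325]=(W[190:280,235:325,2]>0.026)
print('box top size',[ (r[0],r[1],r[2]) for r in [cv2.minAreaRect((W[m>0][:,:2]*1000).astype(np.float32))]])
E
```

```text
box [ 0.5716 -0.0249  0.0335]
rail [0.6946 0.1189 0.0214]
stop [0.6181 0.2077 0.0199]
mat [0.5467 0.0831 0.002 ]
jarcap [0.5915 0.2697 0.0748]
potcap [0.751  0.1749 0.0458]
green hsv [108 112 148] [ 38 212 235]
box top size [((568.62353515625, -22.43701171875), (110.53395080566406, 102.67138671875), 67.72857666015625)]
```

View pics/crop.png

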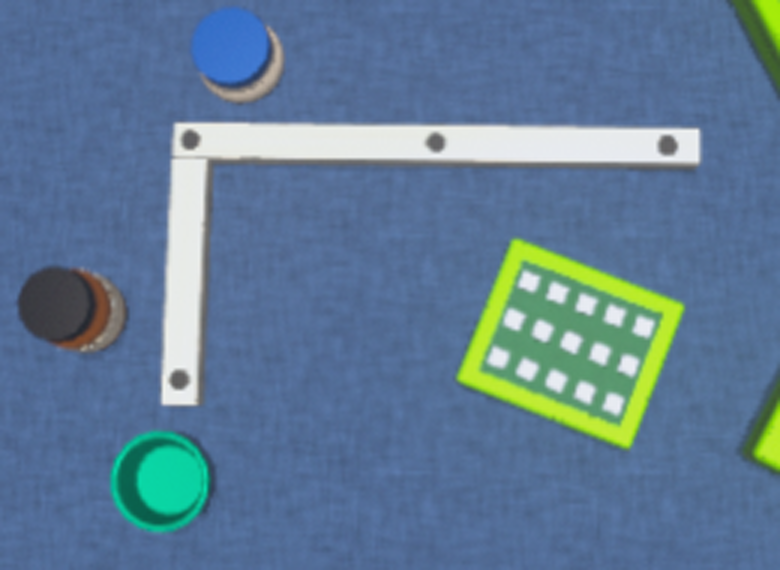

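The crop confirms it: the small box has white squares on top, with its top corners at crop (516,239), (683,304), (629,447) and (458,381). The inner corner of the square is at about (210,159).

```bash
python3 - <<'E'
from h import *
px=lambda a:(np.array(a)+.5)/3-.5+[90,120]
b=pix2z('top',px([(516,239),(683,304),(629,447),(458,381)]),.034)
print('box',b.round(4)[:,:2].tolist(),b.mean(0).round(4),'sides',[np.linalg.norm(b[i]-b[i-1]).round(4) for i in range(4)])
l=b[0]-b[1]+b[3]-b[2]; by=np.arctan2(l[1],l[0]);print('box long dir',by, 'yaw',by-np.pi/2)
r=pix2z('top',px([(210,158),(699,166),(209,160),(198,405),(174,122),(700,129)]),.022)
print(r.round(4)[:,:2].tolist())
l=r[0]-r[1]; print('rail yaw',np.arctan2(l[1],l[0])-np.pi/2); l=r[2]-r[3]; print('stop yaw',np.arctan2(l[1],l[0]),'len',np.linalg.norm(l))
l=r[4]-r[5]; print('rail back yaw',np.arctan2(l[1],l[0])-np.pi/2,np.linalg.norm(l))
o=robot.get_obs(); print(Rotation.from_quat(o['tool_rot']).as_matrix().round(3))
E
```

```text
box [[0.6347, 0.0068], [0.5956, -0.0909], [0.5127, -0.0579], [0.5515, 0.0411]] [ 0.5736 -0.0252  0.034 ] sides [np.float64(0.09), np.float64(0.1053), np.float64(0.0892), np.float64(0.1064)]
box long dir 1.193101768154571 yaw -0.37769455864032553
[[0.6871, 0.1931], [0.6799, -0.1039], [0.6858, 0.1937], [0.5375, 0.1968], [0.7098, 0.2164], [0.7027, -0.1051]]
rail yaw -0.024212765128934333
stop yaw -0.02113637047430326 len 0.14837772790604004
rail back yaw -0.0220807277451065 0.3215851066860208
[[-0.001 -0.969  0.246]
 [-0.002  0.246  0.969]
 [-1.     0.    -0.002]]
```

Call:
arm_command(plan=[[0, -4, -4.1, 0, 0, 0, 5], [0, -4, -4.1, 0, 0, 0, 5], [0, -4, -4.1, 0, 0, 0, 5], [0, -4, -4.1, 0, 0, 0, 5], [0, -4, -4.1, 0, 0, 0, 5], [0, -4, -4.1, 0, 0, 0, 5], [0, -4, -4.1, 0, 0, 0, 5], [0, -4, -4.1, 0, 0, 0, 5], [0, -4, -4.1, 0, 0, 0, 5], [0, -4, -4.1, 0, 0, 0, 5], [0, -4, -4.1, 0, 0, 0, 5], [0, 0, 0, 0.13, 0, 0, 5]])

```text
time: 1.6
position: [0.4805, 0.0438, 0.2196]
tool_rot: [-0.398, 0.585, 0.396, 0.586]
ft_force: [0.4, 1.3, -0.0]
grip_width: 0.0502
```

```bash
cat >> h.py <<'E'
SQ=np.array([.6868,.1935]); SY=-.022
def sq2w(x,y): return SQ+np.array([[np.cos(SY),-np.sin(SY)],[np.sin(SY),np.cos(SY)]])@[x,y]
def go(xy,z,zang):
    """tool-frame shift (cm) and turn to TCP at xy,z pointing down with jaw axis at zang"""
    o=robot.get_obs(); R=Rotation.from_quat(o['tool_rot']).as_matrix()
    c,s=np.cos(zang),np.sin(zang); T=np.array([[0,-s,c],[0,c,s],[-1,0,0]])
    print('t',o['time'],'pos',o['position'].round(4),'ang',np.arctan2(R[1,2],R[0,2]).round(3),'F',o['ft_force'].round(1))
    print('shift cm',(R.T@(np.r_[xy,z]-o['position'])*100).round(2),'turn',Rotation.from_matrix(R.T@T).as_rotvec().round(3))
E
python3 -c "
from h import *
go([.4946,.0062],.013,1.193)"
```

```text
t 1.6 pos [0.4805 0.0438 0.2196] ang 1.191 F [ 0.4  1.3 -0. ]
shift cm [20.67 -2.64 -2.96] turn [-0.002 -0.     0.003]
```

Call:
arm_command(plan=[[4, -0.9, -1, 0, 0, 0, 5], [4, -0.9, -1, 0, 0, 0, 5], [4, -0.8, -1, 0, 0, 0, 5], [4, 0, 0, 0, 0, 0, 5], [3, 0, 0, 0, 0, 0, 5], [1, 0, 0, 0, 0, 0, 5], [0, 0, 0, 0, 0, 0, 5]])

```text
time: 2.48
position: [0.4978, 0.0023, 0.0141]
tool_rot: [-0.397, 0.585, 0.394, 0.588]
ft_force: [-0.1, -0.8, 0.8]
grip_width: 0.05
```

```bash
python3 -c "
from h import *
shot('top','top1.png')
go([.4946,.0062],.013,1.193)"
```

```text
t 2.525 pos [0.4981 0.0023 0.0146] ang 1.187 F [-0.3  0.2 -0.2]
shift cm [0.16 0.47 0.23] turn [-0.006  0.001  0.008]
```

View pics/top1.png

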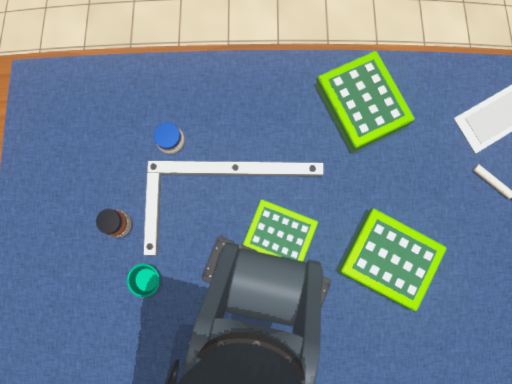

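Call:
arm_command(plan=[[0, -0.8, 0, 0, 0, 0, 5], [0, -0.8, 0, 0, 0, 0, 5], [0, -0.6, 0, 0, 0, 0, 5], [0, -0.5, 0, 0, 0, 0, 5], [0, -0.6, 0, -0.04, 0, 0, 5], [0, -0.6, 0, -0.04, 0, 0, 5], [0, -0.6, 0, -0.04, 0, 0, 5], [0, -0.6, 0, -0.04, 0, 0, 5], [0, -0.6, 0, -0.04, 0, 0, 5], [0, -0.6, 0, -0.04, 0, 0, 5]])

```text
time: 3.78
position: [0.5557, -0.0186, 0.0182]
tool_rot: [-0.464, 0.534, 0.465, 0.532]
ft_force: [-4.0, 0.0, 2.6]
grip_width: 0.0497
```

```bash
python3 -c "
from h import *
shot('top','top2.png')
go(sq2w(-.1015,-.221),.013,np.pi/2+SY)"
```

```text
t 3.825 pos [ 0.5572 -0.0189  0.0183] ang 1.435 F [-0.5  0.7 -1.1]
shift cm [ 0.53 -2.39 -0.31] turn [-0.114 -0.001  0.   ]
```

View pics/top2.png

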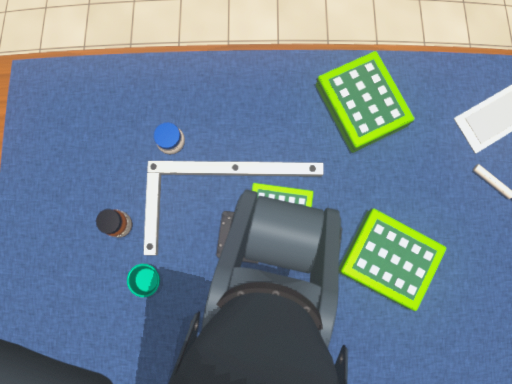

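The box follows the fingers: its far edge now runs from (254,184) to (313,190), almost parallel to the rail. I'll keep pushing.

Call:
arm_command(plan=[[0.15, -0.5, -0.1, -0.03, 0, 0, 5], [0.15, -0.5, -0.1, -0.03, 0, 0, 5], [0.15, -0.5, -0.1, -0.03, 0, 0, 5], [0.1, -0.4, 0, -0.02, 0, 0, 5], [0.1, -0.3, 0, 0, 0, 0, 5]])

```text
time: 4.45
position: [0.5766, -0.0235, 0.0112]
tool_rot: [-0.494, 0.506, 0.497, 0.503]
ft_force: [-5.1, 0.0, 3.4]
grip_width: 0.0501
```

```bash
python3 -c "
from h import *
go(sq2w(-.1015,-.221),.013,np.pi/2+SY)"
```

```text
t 4.45 pos [ 0.5766 -0.0235  0.0112] ang 1.552 F [-5.1  0.   3.4]
shift cm [-0.18 -0.38 -0.17] turn [ 0.003 -0.    -0.007]
```

Call:
arm_command(plan=[[-0.15, -0.25, 0, 0, 0, 0, 5], [0, -0.25, 0, 0, 0, 0, 5], [0, -0.2, 0, 0, 0, 0, 5]])

```text
time: 4.82
position: [0.5794, -0.0233, 0.0117]
tool_rot: [-0.491, 0.509, 0.5, 0.5]
ft_force: [-7.4, -1.2, 5.2]
grip_width: 0.0501
```

```bash
python3 -c "
from h import *
p,d=shot('top'); cv2.imwrite('pics/top3.png',cv2.resize(p[130:290,130:350],None,fx=3,fy=3,interpolation=cv2.INTER_CUBIC))
go(sq2w(-.1015,-.221),.013,np.pi/2+SY)"
```

```text
t 4.875 pos [ 0.5794 -0.0233  0.0117] ang 1.552 F [-6.9 -1.6  3.8]
shift cm [-0.13 -0.11 -0.19] turn [ 0.004  0.    -0.018]
```

View pics/top3.png

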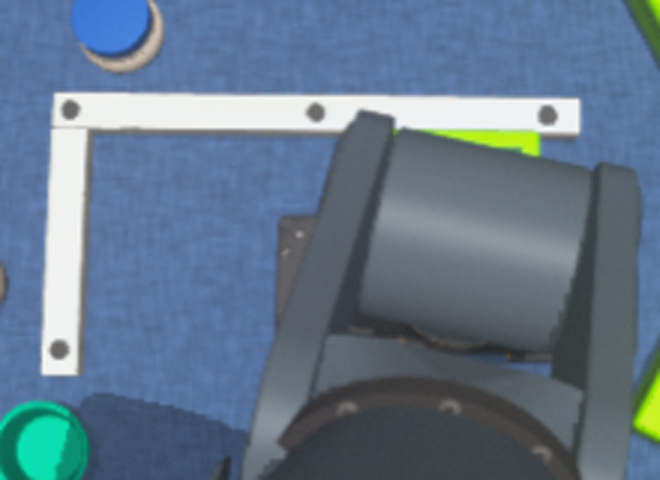

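The box's far edge now lies along the rail, and its right end is at about px (310,175). I'll back off and go round to its end.

Call:
arm_command(plan=[[0, 1, 0, 0, 0, 0, 4.5], [0, 2, 0, 0, 0, 0, 4.5], [-4, 0, 0, 0, 0, 0, 4.5], [-5, 0, 0, 0, 0, 0, 4.5], [0, 0, -4, 0, 0, 0, 4.5], [0, 0, -4, 0, 0, 0, 4.5]])

```text
time: 5.62
position: [0.556, -0.1032, 0.1064]
tool_rot: [-0.498, 0.503, 0.495, 0.503]
ft_force: [0.5, 0.7, -1.0]
grip_width: 0.0451
```

Call:
arm_command(plan=[[0, 0, 0, 0.18, 0, 0, 4.5], [0, 0, 0, 0.18, 0, 0, 4.5], [0, 0, 0, 0.18, 0, 0, 4.5], [0, 0, 0, 0.18, 0, 0, 4.5], [0, 0, 0, 0.18, 0, 0, 4.5], [0, 0, 0, 0.18, 0, 0, 4.5], [0, 0, 0, 0.18, 0, 0, 4.5], [0, 0, 0, 0.18, 0, 0, 4.5], [0, 0, 0, 0.13, 0, 0, 4.5]])

```text
time: 6.75
position: [0.5683, -0.1105, 0.1105]
tool_rot: [0.02, 0.693, -0.03, 0.72]
ft_force: [-0.0, -0.2, -0.2]
grip_width: 0.0449
```

```bash
python3 -c "
from h import *
go(sq2w(-.046,-.31),.013,SY)"
```

```text
t 6.75 pos [ 0.5683 -0.1105  0.1105] ang -0.07 F [-0.  -0.2 -0.2]
shift cm [10.   0.1  6.2] turn [-0.049  0.039  0.013]
```

Call:
arm_command(plan=[[0, 0, 3.1, -0.05, 0.04, 0.01, 4.5], [0, 0, 3.1, 0, 0, 0, 4.5], [0, 0, 0, 0, 0, 0, 4.5]])

```text
time: 7.12
position: [0.6337, -0.1138, 0.1124]
tool_rot: [0.006, 0.705, -0.009, 0.709]
ft_force: [-0.6, -0.3, -0.5]
grip_width: 0.0449
```

```bash
python3 -c "
from h import *
p,d=shot('top'); cv2.imwrite('pics/top4.png',p)
go(sq2w(-.046,-.31),.013,SY)"
```

```text
t 7.175 pos [ 0.6319 -0.1135  0.1122] ang -0.021 F [-0.6 -0.2  0. ]
shift cm [ 9.92 -0.15  0.19] turn [0.001 0.002 0.004]
```

View pics/top4.png

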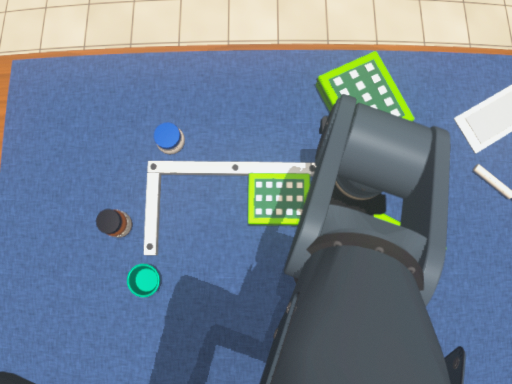

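The box lies parallel against the rail, spanning px x 249–311 and y 173–225. The gripper is past its end, so I'll lower it there.

Call:
arm_command(plan=[[3, 0, 0, 0, 0, 0, 4.5], [3, 0, 0, 0, 0, 0, 4.5], [2.5, 0, 0, 0, 0, 0, 4.5], [1, 0, 0, 0, 0, 0, 4.5], [0.2, 0.5, 0, 0, 0, 0, 4.5], [0, 0.8, 0, 0, 0, 0, 4.5], [0, 0.6, 0, 0, 0, 0, 4.5], [0, 0.6, 0, 0, 0, 0, 4.5]])

```text
time: 8.18
position: [0.6297, -0.0873, 0.0167]
tool_rot: [0.006, 0.705, -0.009, 0.709]
ft_force: [-0.2, -0.8, -0.2]
grip_width: 0.0451
```

```bash
python3 -c "
from h import *
go(sq2w(-.046,-.1195),.013,SY)"
```

```text
t 8.175 pos [ 0.6297 -0.0873  0.0167] ang -0.021 F [-0.2 -0.8 -0.2]
shift cm [ 0.3  16.25  0.5 ] turn [0.001 0.006 0.005]
```

Call:
arm_command(plan=[[0.1, 0.5, 0.2, 0, 0, 0, 4.5], [0.1, 0.8, 0.2, 0, 0, 0, 4.5], [0.1, 0.9, 0.1, 0, 0, 0, 4.5], [0, 1, 0, 0, 0, 0, 4.5], [0, 1, 0, 0, 0, 0, 4.5], [0, 1, 0, 0, 0, 0, 4.5], [0, 1, 0, 0, 0, 0, 4.5], [0, 1, 0, 0, 0, 0, 4.5], [0, 1, 0, 0, 0, 0, 4.5]])

```text
time: 9.3
position: [0.6355, -0.0056, 0.0148]
tool_rot: [0.002, 0.706, -0.011, 0.708]
ft_force: [-1.5, -5.0, 1.3]
grip_width: 0.0448
```

```bash
python3 -c "
from h import *
p,d=shot('top'); cv2.imwrite('pics/top5.png',p)
go(sq2w(-.046,-.1195),.013,SY)"
```

```text
t 9.35 pos [ 0.6356 -0.0039  0.0148] ang -0.018 F [-0.  -1.6  1. ]
shift cm [0.1  7.9  0.11] turn [0.004 0.005 0.011]
```

View pics/top5.png

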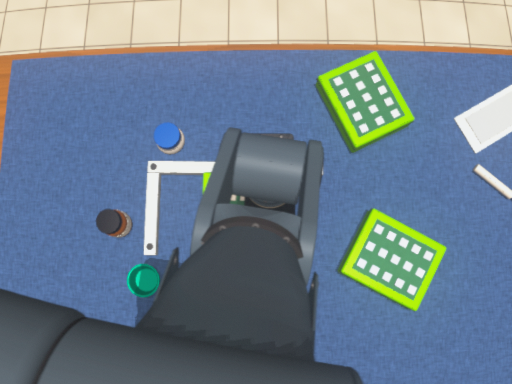

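The box slides along the rail, with its leading edge at px x≈204. I'll continue.

Call:
arm_command(plan=[[0, 0.8, 0, 0, 0, 0, 4.5], [0, 1, 0, 0, 0, 0, 4.5], [0, 1, 0, 0, 0, 0, 4.5], [0, 1, 0, 0, 0, 0, 4.5], [0, 1, 0, 0, 0, 0, 4.5], [0, 1, 0, 0, 0, 0, 4.5], [0, 0.8, 0, 0, 0, 0, 4.5], [0, 0.6, 0, 0, 0, 0, 4.5]])

```text
time: 10.35
position: [0.6371, 0.0714, 0.0148]
tool_rot: [0.002, 0.705, -0.011, 0.709]
ft_force: [-0.5, -4.3, 3.0]
grip_width: 0.045
```

```bash
python3 -c "
from h import *
go(sq2w(-.046,-.1195),.013,SY)"
```

```text
t 10.35 pos [0.6371 0.0714 0.0148] ang -0.018 F [-0.5 -4.3  3. ]
shift cm [0.18 0.37 0.1 ] turn [0.004 0.005 0.013]
```

Call:
arm_command(plan=[[0, 0.3, 0, 0, 0, 0, 4.5], [0, 0.3, 0, 0, 0, 0, 4.5]])

```text
time: 10.6
position: [0.6372, 0.0767, 0.0148]
tool_rot: [0.0, 0.705, -0.011, 0.709]
ft_force: [-2.4, -13.8, 4.2]
grip_width: 0.0451
```

Call:
arm_command(plan=[[0, 0.2, 0, 0, 0, 0, 4.5], [0, 0.2, 0, 0, 0, 0, 4.5]])

```text
time: 10.85
position: [0.6372, 0.0765, 0.0149]
tool_rot: [-0.002, 0.706, -0.013, 0.708]
ft_force: [-1.0, -10.8, 3.1]
grip_width: 0.0449
```

The force rose to 11–14 N with no further travel, so the box is against the stop. I'll back off and look.

Call:
arm_command(plan=[[0, -1, 0, 0, 0, 0, 4.5], [0, -3, 0, 0, 0, 0, 4.5], [-4, -4, 0, 0, 0, 0, 4.5], [-5, -5, 0, 0, 0, 0, 4.5], [-3, -5, 0, 0, 0, 0, 4.5], [0, -5, 0, 0, 0, 0, 4.5], [0, 0, 0, 0, 0, 0, 4.5]])

```text
time: 11.72
position: [0.6363, -0.1492, 0.1356]
tool_rot: [0.002, 0.703, -0.01, 0.711]
ft_force: [0.0, 0.5, 0.4]
grip_width: 0.0451
```

```bash
python3 -c "
from h import *
p,d=shot('top'); cv2.imwrite('pics/top6.png',cv2.resize(p[120:310,80:280],None,fx=3,fy=3,interpolation=cv2.INTER_CUBIC))
print(robot.get_obs()['position'])"
```

```text
[ 0.6360867  -0.14710687  0.13554327]
```

View pics/top6.png

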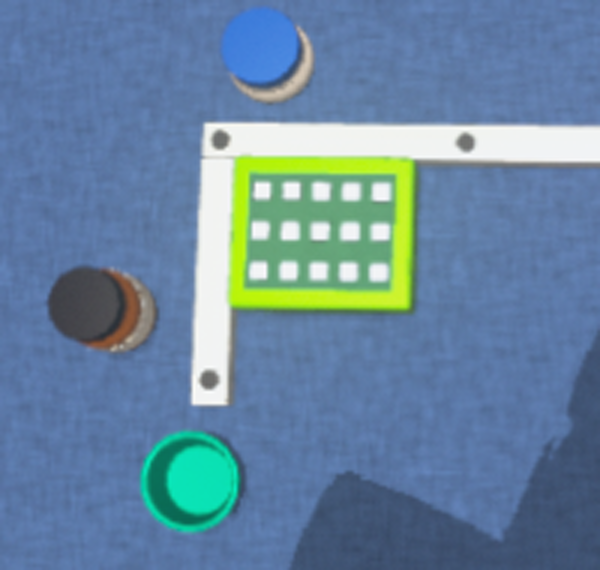

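The box sits in the corner, top corners at crop (235,157), (414,158), (411,309) and (229,306), and the other objects haven't moved. Next, a number check.

```bash
python3 - <<'E'
from h import *
px=lambda a:(np.array(a)+.5)/3-.5+[80,120]
Rm=np.array([[np.cos(SY),-np.sin(SY)],[np.sin(SY),np.cos(SY)]])
b=(pix2z('top',px([(235,157),(414,158),(411,307),(230,305),(320,231)]),.034)[:,:2]-SQ)@Rm
print(b.round(4).tolist(),b[:4].mean(0))
# white-square grid edges for the angle
g=(pix2z('top',px([(262,191),(381,191),(258,271),(379,272)]),.034)[:,:2]-SQ)@Rm
print('grid centre',g.mean(0),'long-axis ang',[np.arctan2(*(g[i]-g[i+1])) for i in(0,2)])
E
```

```text
[[-0.0014, 0.0], [-0.0005, -0.1083], [-0.0895, -0.1092], [-0.0905, -0.0013], [-0.0453, -0.0536]] [-0.04545847 -0.05469146]
grid centre [-0.04540899 -0.05341262] long-axis ang [np.float64(-0.015135849752106611), np.float64(-0.010853442100731565)]
```

```bash
python3 -c "
from h import *
print(workorder.hand_in())"
```

```text
the job is handed in; nothing more can be done
None
```

I slid the smallest green box against the long rail with two fingers, turning it parallel as it went. Then I pushed its end along the rail until it met the short stop, where the force rose to about 14 N and the fingers stopped moving. The job was handed in at about 12 s.

**Box position:** the last picture puts the box centre at about (-45.5, -54.7) mm in the square's frame, against (-46, -55) wanted. The centre of the white squares gave (-45.4, -53.4) mm. The long side is within about 0.015 rad of the rail. All of this is inside the tolerances.

**Other objects:** in that picture the dish, jar and pot look to be where they started. I judged that by eye and did not measure them again. I did not measure the box's height or tilt separately either, but it looked flat throughout.

**Disagreement:** the two centre estimates differ by about 1 mm, which is within the camera calibration of about 2 mm. No check failed.

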